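Nest the aluminium angle in the rack

TASK

Nest the loose aluminium angle offcut in the steel V of the bundling rack: push it off the deck so that it drops over the edge into the V with its legs flat along the legs of the V, then slide it along the V, under the spring roller, until its end butts against the end stop. Push it gently and do not pick it up off the rack, and leave the dish, the tape roll and the pliers where they are.

Things in the scene. Friction and masses are not known exactly. Their poses are not given: they have to be found in the camera images.
- rack: Grey and steel rack fixed to the bench, 260 mm long. Origin on the bench top straight below the V's bottom line, at mid length; x points across the V away from the deck, y along the V to the end stop, z up. Flat grey deck, top at z = 44.5 mm, from x = -165 to -32.5 mm; flush beside it a fixed steel angle with legs 46 mm wide forms an upward-open V
- v_bottom (a point): point on the inner bottom line of the V, at mid length (rack x 0, y 0, z 12 mm); axes as the rack's. The V's inner faces rise from this line at 45 degrees, the near one to the deck edge, the far one to rack x = +32.5, z = 44.5 mm. The V runs from y = -130 mm, where it is open, to the end stop
- stop_face (a point): point on the inner face of the end stop, at the V's bottom line (rack x 0, y 125, z 12 mm). The stop is an upright steel plate, 90 mm wide in x, 6 mm thick, its top 62 mm above the bench
- deck_edge (a point): point on the edge where deck and V meet, at mid length of the rack (rack x -32.5, y 0, z 44.5 mm)
- offcut: loose plain aluminium angle, two equal legs 40 mm wide and 5 mm thick, 130 mm long, about 0.14 kg (varies). Origin on the outer corner (heel) line at mid length; y along its length; one leg extends 40 mm to -x (underside z = 0), the other 40 mm to +z (outer face x = 0). Starts on the deck, -x leg flat, other leg upright on the side next to the V, y within 0.3 rad of rack y
- heel_left (a point): the +y end of the offcut's outer heel line. Nested, the heel lies on the V's bottom line, the -x leg on the V's near face and the +z leg on its far face
- heel_right (a point): the -y end of the offcut's outer heel line. When the heel overhangs the deck edge by more than about 12 mm the offcut tips 45 degrees forward; depending on friction it may slip down the near face by itself or hang part-way and need pressing into the corner
- parts_dish: round grey metal dish, 97 mm wide, 22 mm high, on the bench beyond the stop end of the rack; bystander, origin at the centre of its underside
- tape_amber: roll of amber tape lying flat, 63 mm wide, 12 mm high, beside the open end of the rack; bystander, origin at the centre of its underside
- flat_pliers: grey pliers lying flat, 42 x 136 x 10 mm, beside the open end of the rack nearer the robot; bystander, origin at the centre of the underside
- roller_centre (a point): centre of a steel roller, 24 mm across, 4 mm wide at its rim, that hangs over the V's bottom line at rack y = 85 mm on a bracket (22 mm wide in y, rack x -13 to 59 mm, top 72 mm above the bench; plunger knob to 81 mm). Turns freely; its rim hangs 4 mm above the V's bottom line and the offcut's end must be pushed under it
- holddown (a joint): how far the spring roller is lifted, m: 0 when free, about 0.0035 with the nested offcut under it, 0.012 at most. Spring about 3 N at 0, 5.5 N at 0.0035. Pushing the offcut's end in under it takes up to about 6 to 9 N along the V (more with more friction) and sliding on under it about 4 to 8 N; the end stop beyond is rigid, and a push of about 15 N there shows that the offcut is home

How it is judged (in metres and radians):
At the end, for the whole second after the job is handed in: The offcut lies nested in the V under the spring roller, which it lifts by more than 1.5 mm: both ends of its heel within 3 mm of the V's bottom line, its legs within 0.06 rad of the V's legs, its end within 2 mm of the end stop, and at rest (z of each of heel_left, heel_right in the frame of v_bottom below 0.003 m and x of heel_left in the frame of v_bottom between -0.003 and 0.003 m and x of heel_right in the frame of v_bottom between -0.003 and 0.003 m and (angle between offcut's own x axis and vertical between 0.725 and 0.845 rad or angle between offcut's own x axis and vertical between 2.296 and 2.416 rad) and distance between any of heel_left, heel_right and stop_face below 0.002 m and value of joint holddown above 0.0015 m and linear speed of offcut below 0.01 m/s); the robot touches nothing.
It fails at once if the offcut is picked up off the rack (its heel line rises to 70 mm or more above the bench) (height (world z) of any of heel_left, heel_right above 0.07 m).
It fails at once if the offcut is pushed with more than 35 N (contact force between the arm and offcut above 35 N).
It fails at once if the dish is moved by more than 20 mm (distance of parts_dish from where it was at the start of the episode above 0.02 m).
It fails at once if the tape roll is moved by more than 20 mm (distance of tape_amber from where it was at the start of the episode above 0.02 m).
It fails at once if the pliers are moved by more than 20 mm (distance of flat_pliers from where it was at the start of the episode above 0.02 m).
It also fails if it takes over 51 s, if anything falls off the work surface, if the arm or the gripper's body presses on something with over 40 N, if the wrist force passes 120 N, or if a joint passes its speed limit or range.

ROBOT

A 6-joint arm with a two-finger parallel gripper is mounted at the origin on a cart in front of the work surface, level with it; the furniture and walls round the work are solid. World frame = base frame: x ahead of the robot, y to its left, z up, the work surface at z = 0. Lengths are in mm, angles in degrees, forces in N, time in s.
With the tool pointing down it reaches from about 350 to 850 mm from the base axis. Payload 8.1 kg.
Tool frame: the origin (TCP) lies at the very end of the fingers, on their centre line; the grasp point (between the pads) lies 19 mm behind it; z points along the fingers, y is the line along which they close (so a half turn about z gives the same grasp; the last joint's range is limited). The gripper opens to 85 mm and grips with 20 to 120 N. Pads are 22 mm wide; open, the fingers measure 114 mm over their backs; the gripper's body (76 mm by 85 mm) begins 54 mm behind the grasp point. The pads swing forward as they close: fully open they stand 13 mm farther back than shut.
Start: joints at [-68.95, 7.471, 85.268, -0, 87.261, -4.893], TCP at [262.511, -539.531, 231.292] pointing down, gripper open.
Joint ranges: [-169.43, 169.43], [-51.17, 129.36], [1.28, 143.12], [-76.62, 256.62], [0, 156.53], [-152.29, 152.29]. Speed limits (degrees/s): [136.94, 136.94, 159.86, 180, 180, 180].

INTERFACE

Orientations are given as [roll, pitch, yaw] about the fixed x, y, z axes, in that order (R = Rz(yaw) Ry(pitch) Rx(roll)).
In Python, from bench import * gives the robot as it stands.
- The arm moves only by the tool play_rows, never from a script. Its argument "increments" is a list of rows, each a list of 3 entries, a list of its own where there are three numbers: the gripper's target within -1 to 1 (fully open at 1, half-way at 0, shut at -1), then the shift along the tool's x, y, z in mm, then the turn about the tool's z in rad. A call has 1 to 12 rows; each row shifts and turns the commanded pose from where the row before left it, along the tool's axes as they then stand; what a row does not reach is not made up. A row lasts 1/12 s, in which the tool goes at most 41.7 mm and 7.16 degrees, less where a joint would pass 70% of its speed; a pose out of reach is approached as far as the arm can. A call is refused whole if a number of a shift passes 41.7 or a number of a turn 0.125, either way. A call with a gripper value outside its range is refused whole. The fingers move at their own pace and stop on an object; "force" is the grip in N (left out, the last holds). Time passes only in rows, so rows that do not move let the fingers close. It gives the time, the measured TCP pose, the force, the opening and the grip force at its end, in the units of the state.
- sense(): the state, without advancing time (a new reading comes with each control period).
- snapshot(name): name is "scene" or "side" or "wrist"; returns a dict with "color" (384x512x3 uint8, red, green, blue), "intrinsics" (3x3 intrinsics, pixels), "k1" (the pictures are not rectified: a ray, as slopes to the right and down, at radius r is drawn at 1 + k1 r^2 times it, then the intrinsics apply), "world_from_camera" (4x4, takes a point from camera to world coordinates). Camera axes: x right, y down, z forward; pixel columns grow to the right and rows downward; lengths in mm; the calibration is good to about 2 mm. A picture is of the moment at which its call begins. There is no depth.
- hand_in(): hands the job in; it is judged then, once.
Trained networks look in a picture, given as the dict that the camera call returned (one of the last four; its "shot" number tells which), for a name from the list of things; names that differ only in an ending like _2 or _b are one class to them, and where a whole thing is asked for, a point or a joint stands for the part that bears it (a point fixed in the world has none). Each returns a list of dicts, best first, with "p" (0 to 1); they miss things now and then, are a little off and sometimes report something else, mostly with a low value. They report only what shows in the picture. A call takes as long as a camera call.
- find_in(query, picture): "xyz" ([x, y, z] in mm, in the coordinates of the camera as it stood for that picture, good to about 4 mm: the middle of the surface that is visible of it).
- regions_of(query, picture): "mask" (384x512 bool, what is visible of it).
- pinpoint(query, picture): "xyz" ([x, y, z] in mm, in the coordinates of the camera as it stood for that picture, good to about 4 mm: a listed point, or the origin of a listed thing).
The state is a dict: "time": time; "joint_pos": joint angles; "qd": joint speeds; "joint_efforts": joint torques, N m; "tool_pos": TCP position; "tcp_rot": TCP orientation; "ft_force": force on the tool from outside, world axes, zero at the start; "wrist_torque": the same for the moment, N m; "finger_gap": finger opening in mm; "grip_force": force on a finger pad.
Only numpy, scipy, OpenCV 4.12 (cv2) and the standard library are available. Lean on these libraries where they do the work, as an engineer would, in place of code of your own. Each camera call takes 0.05 s, during which the arm holds its last target. There are 200 camera calls.

## Working session

There is one attempt and no reset: what is moved stays moved. The work goes in short steps, Python scripts to look and compute and a tool call to move; the robot and the scene stay as the last step left them, time stands still between calls to the robot, and variables do not carry over. Pictures are saved under pics/ and viewed, at most 10 in all, crops included, and the job is handed in when it is done.

Besides the shell and the picture viewer there is one more tool, called after ">>>" by a JSON object that holds its "fn" and its "kwargs". play_rows: Moves the arm, as the interface text tells. Its arguments: {"type":"object","properties":{"increments":{"type":"array","items":{"type":"array"}},"force":{"type":"number"}},"required":["increments"]}

```bash
mkdir -p pics
cat > h.py <<'E'
from bench import *
import numpy as np, cv2
def w(p,s): return (s["world_from_camera"]@np.r_[p,1])[:3]
def px(P,s):
    c=(np.linalg.inv(s["world_from_camera"])@np.r_[P,1])[:3]; a=c[:2]/c[2]; a=a*(1+s["k1"]*(a@a)); return (s["intrinsics"]@np.r_[a,1])[:2]
E
python3 - <<'E'
from h import *
im=[]
for n in ["scene","side"]:
    s=snapshot(n); im.append(s["color"])
    for q in ["v_bottom","stop_face","deck_edge","heel_left","heel_right","roller_centre","parts_dish","tape_amber","flat_pliers","offcut","rack"]:
        r=pinpoint(q,s)
        print(n,q,[(np.round(w(d["xyz"],s)),round(d["p"],2)) for d in r[:2]])
    cv2.imwrite(f"pics/{n}.png",s["color"][:,:,::-1])
st=sense();print(st["time"],st["tool_pos"],st["tcp_rot"],st["ft_force"])
E
```

```text
scene v_bottom [(array([618., -75.,  15.]), 0.74)]
scene stop_face [(array([609.,  48.,  12.]), 0.82)]
scene deck_edge [(array([584., -81.,  46.]), 0.78)]
scene heel_left [(array([527., -69.,  50.]), 0.82), (array([610.,   9.,  32.]), 0.68)]
scene heel_right [(array([ 563., -193.,   44.]), 0.84)]
scene roller_centre [(array([611.,   7.,  30.]), 0.57)]
scene parts_dish [(array([561., 144.,   4.]), 0.93)]
scene tape_amber []
scene flat_pliers [(array([611.,   7.,  33.]), 0.16)]
scene offcut [(array([ 548., -131.,   48.]), 0.85)]
scene rack [(array([619., -77.,   0.]), 0.64)]
side v_bottom [(array([620., -80.,  17.]), 0.58)]
side stop_face [(array([607.,  48.,  11.]), 0.85), (array([ 542., -133.,   45.]), 0.26)]
side deck_edge [(array([579., -78.,  44.]), 0.56)]
side heel_left [(array([525., -68.,  47.]), 0.74)]
side heel_right [(array([ 561., -194.,   42.]), 0.95), (array([522., -64.,  51.]), 0.7)]
side roller_centre [(array([615.,   8.,  26.]), 0.58)]
side parts_dish [(array([565., 141.,   2.]), 0.9), (array([578., -77.,  44.]), 0.73)]
side tape_amber [(array([ 618., -299.,    2.]), 0.71), (array([621., -78.,   3.]), 0.42)]
side flat_pliers [(array([ 504., -320.,   -1.]), 0.68)]
side offcut [(array([ 545., -134.,   46.]), 0.68)]
side rack [(array([621., -80.,  -0.]), 0.95)]
1.2 [ 262.49781411 -539.54543906  231.30124919] [-1.79999222e+02  5.74185134e-04  2.59421204e+01] [-0.18698425 -0.03341791  0.23917636]
```

View pics/scene.png

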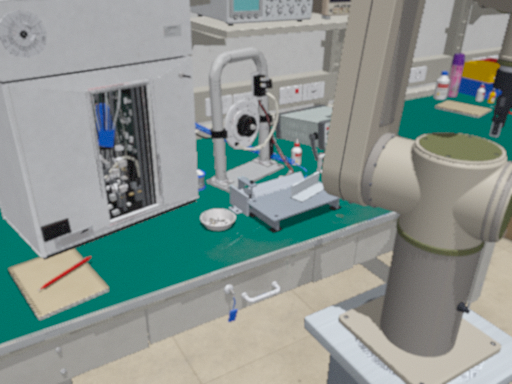

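View pics/side.png

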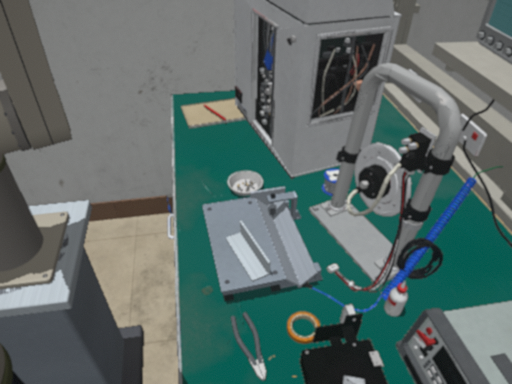

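Both views show the rack (side view about px 205-320 × 195-295) with the offcut on the deck at (250,250). The arch stand is beyond the V, the dish is at (245,183), the pliers at (248,345) and the tape at (303,327). Rack yaw is about 5°. The plan is to push the flat leg's rear edge with both open fingertips.

>>> {"fn": "play_rows", "kwargs": {"increments": [[1, [0, 0, 0], 0.122], [1, [0, 0, 0], 0.122], [1, [0, 0, 0], 0.122], [1, [26, -32, 0], 0], [1, [26, -32, 0], 0], [1, [26, -32, 0], 0], [1, [26, -32, 0], 0], [1, [26, -32, 0], 0], [1, [26, -32, 0], 0], [1, [26, -32, 0], 0], [1, [26, -32, 0], 0], [1, [26, -32, 0], 0]]}}

```text
time: 2.2
tool_pos: [471.5, -230.5, 231.7]
tcp_rot: [180.0, -0.0, 5.0]
ft_force: [1.0, 0.1, 0.6]
finger_gap: 85.5
grip_force: 0.0
```

Run:
```python
from h import *
s=snapshot("wrist")
for q in ["v_bottom","stop_face","deck_edge","heel_left","heel_right","roller_centre","offcut","rack","tape_amber","flat_pliers"]:
    r=pinpoint(q,s)
    print(q,[(np.round(w(d["xyz"],s)),round(d["p"],2)) for d in r[:2]])
cv2.imwrite("pics/w1.png",s["color"][:,:,::-1])
st=sense();print(st["time"],st["tool_pos"],st["tcp_rot"],st["ft_force"])
```

```text
v_bottom []
stop_face []
deck_edge [(array([586., -80.,  43.]), 0.86)]
heel_left [(array([524., -68.,  40.]), 0.68)]
heel_right [(array([ 563., -193.,   44.]), 0.67), (array([585., -81.,  42.]), 0.31)]
roller_centre []
offcut [(array([ 543., -129.,   47.]), 0.55)]
rack [(array([615., -76.,  -3.]), 0.73)]
tape_amber []
flat_pliers [(array([ 504., -319.,   -5.]), 0.7)]
2.75 [ 470.09519581 -233.40085832  231.27272566] [1.79996382e+02 4.97983728e-03 4.85786275e+00] [ 0.56314332 -0.83588334  0.23028437]
```

View pics/w1.png

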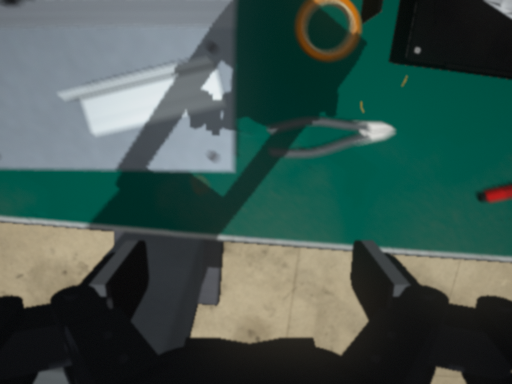

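Wrist view: the offcut is at px (60-220, 65-135) on the deck and the pliers are at (335,135). This agrees with the other cameras. I'll move behind the offcut and descend.

>>> {"fn": "play_rows", "kwargs": {"increments": [[1, [2.3, -32, 0], 0], [1, [2.3, -32, 0], 0], [1, [2.3, -32, 20], 0], [1, [0, 0, 40], 0], [1, [0, 0, 40], 0], [1, [0, 0, 40], 0], [1, [0, 0, 20], 0], [1, [0, 0, 10], 0], [1, [0, 0, 4], 0], [1, [0, 0, 0], 0]]}}

```text
time: 3.58
tool_pos: [469.3, -136.5, 57.4]
tcp_rot: [-180.0, 0.0, 4.9]
ft_force: [-0.7, -0.2, 0.6]
finger_gap: 85.3
grip_force: 0.0
```

Run:
```python
from h import *
s=snapshot("side")
cv2.imwrite("pics/s2.png",cv2.resize(s["color"][160:320,160:360,::-1],None,fx=4,fy=3.75,interpolation=cv2.INTER_CUBIC)[:600])
st=sense();print(st["time"],st["tool_pos"],st["tcp_rot"],st["ft_force"])
```

```text
3.6333 [ 470.12044617 -136.84229293   58.63154235] [ 1.79953788e+02 -8.75113525e-02  4.93538046e+00] [ 0.01180675 -0.54535507  0.30764267]
```

View pics/s2.png

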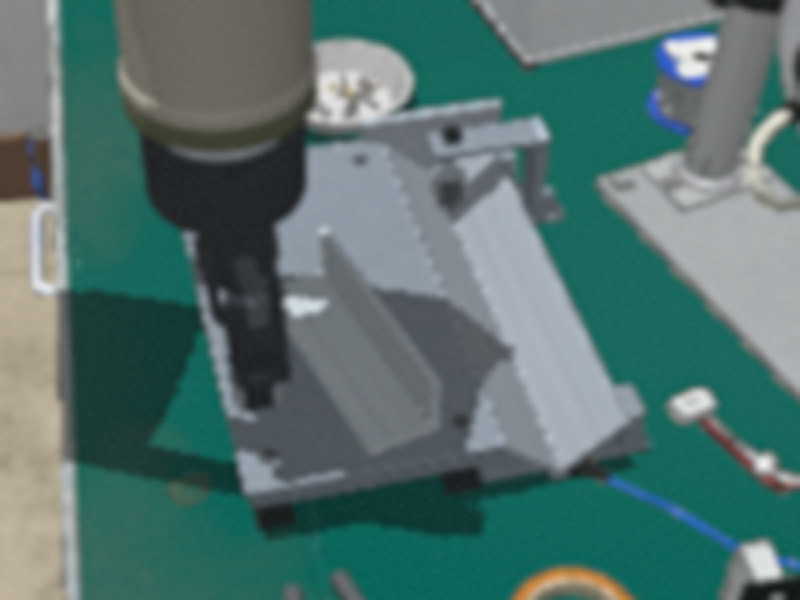

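The zoomed side view shows the fingers over the deck behind the offcut, with the visible fingertip at about (260,395). I'll descend gently to find the deck.

>>> {"fn": "play_rows", "kwargs": {"increments": [[1, [0, 0, 5], 0], [1, [0, 0, 4], 0], [1, [0, 0, 2], 0], [1, [0, 0, 1], 0], [1, [0, 0, 0], 0]]}}

```text
time: 4.05
tool_pos: [469.2, -136.1, 45.3]
tcp_rot: [-180.0, 0.0, 5.0]
ft_force: [-0.4, -0.1, 0.1]
finger_gap: 85.2
grip_force: 0.0
```

>>> {"fn": "play_rows", "kwargs": {"increments": [[1, [0, 0, 1], 0], [1, [0, 0, 1], 0], [1, [0, 0, 1], 0], [1, [0, 0, 0], 0]]}}

```text
time: 4.38
tool_pos: [469.1, -136.0, 42.1]
tcp_rot: [-180.0, 0.0, 5.0]
ft_force: [-0.2, -0.3, 0.0]
finger_gap: 85.3
grip_force: 0.0
```

>>> {"fn": "play_rows", "kwargs": {"increments": [[1, [0, 0, 1], 0], [1, [0, 0, 1], 0], [1, [0, 0, 1], 0], [1, [0, 0, 0], 0]]}}

```text
time: 4.72
tool_pos: [469.1, -136.0, 39.0]
tcp_rot: [-180.0, 0.0, 5.0]
ft_force: [-0.6, -0.6, -0.3]
finger_gap: 85.4
grip_force: 0.0
```

>>> {"fn": "play_rows", "kwargs": {"increments": [[1, [0, 0, 2], 0], [1, [0, 0, 1], 0], [1, [0, 0, 1], 0], [1, [0, 0, 1], 0], [1, [0, 0, 0.5], 0], [1, [0, 0, 0], 0]]}}

```text
time: 5.22
tool_pos: [469.1, -136.0, 33.6]
tcp_rot: [-180.0, 0.0, 5.0]
ft_force: [-0.3, -0.7, 0.2]
finger_gap: 85.3
grip_force: 0.0
```

>>> {"fn": "play_rows", "kwargs": {"increments": [[1, [0, 0, 0.5], 0], [1, [0, 0, 0.5], 0], [1, [0, 0, 0], 0]]}}

```text
time: 5.47
tool_pos: [469.2, -136.1, 32.7]
tcp_rot: [-180.0, 0.0, 5.0]
ft_force: [0.7, -0.6, 0.2]
finger_gap: 85.5
grip_force: 0.0
```

>>> {"fn": "play_rows", "kwargs": {"increments": [[1, [4, 0, 0], 0], [1, [4, 0, 0], 0], [1, [4, 0, 0], 0], [1, [4, 0, 0], 0], [1, [4, 0, 0], 0], [1, [4, 0, 0], 0], [1, [4, 0, 0], 0], [1, [4, 0, 0], 0], [1, [4, 0, 0], 0], [1, [4, 0, 0], 0], [1, [4, 0, 0], 0], [1, [0, 0, 0], 0]]}}

```text
time: 6.47
tool_pos: [514.0, -132.3, 33.0]
tcp_rot: [180.0, -0.0, 5.0]
ft_force: [0.7, -0.4, -0.8]
finger_gap: 85.1
grip_force: 0.0
```

Run:
```python
from h import *
s=snapshot("side")
for q in ["heel_left","heel_right","offcut"]:
    r=pinpoint(q,s)
    print(q,[(np.round(w(d["xyz"],s)),round(d["p"],2)) for d in r[:2]])
cv2.imwrite("pics/s3.png",cv2.resize(s["color"][160:320,160:360,::-1],None,fx=4,fy=3.75,interpolation=cv2.INTER_CUBIC)[:600])
st=sense();print(st["time"],st["tool_pos"],st["tcp_rot"],st["ft_force"])
```

```text
heel_left [(array([560., -67.,  46.]), 0.57)]
heel_right [(array([ 570., -200.,   41.]), 0.85)]
offcut [(array([ 565., -138.,   42.]), 0.93), (array([560., -69.,  47.]), 0.68)]
6.6667 [ 513.05238473 -132.31783784   32.82686716] [ 1.79997682e+02 -6.44327834e-03  4.97219560e+00] [-0.50038579 -0.40805422  0.36901514]
```

View pics/s3.png

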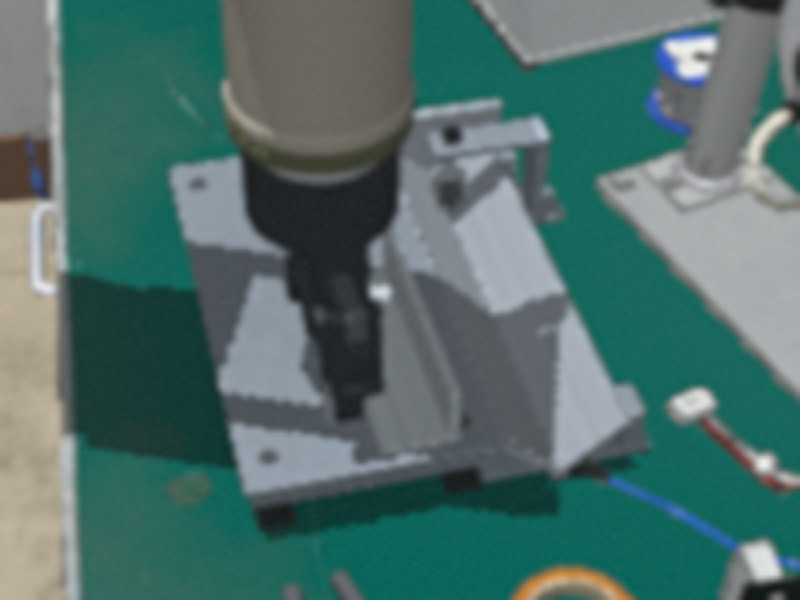

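The offcut is squaring up against the fingers (leg end at about (455,420)). I'll continue toward the edge.

>>> {"fn": "play_rows", "kwargs": {"increments": [[1, [4, 0, 0], 0], [1, [4, 0, 0], 0], [1, [4, 0, 0], 0], [1, [4, 0, 0], 0], [1, [4, 0, 0], 0], [1, [4, 0, 0], 0], [1, [4, 0, 0], 0], [1, [4, 0, 0], 0], [1, [3, 0, 0], 0], [1, [2, 0, 0], 0], [1, [0, 0, 0], 0]]}}

```text
time: 7.58
tool_pos: [550.5, -129.1, 32.9]
tcp_rot: [180.0, -0.0, 5.0]
ft_force: [-0.5, -0.2, 0.3]
finger_gap: 85.4
grip_force: 0.0
```

>>> {"fn": "play_rows", "kwargs": {"increments": [[1, [1.5, 0, 0], 0], [1, [1.5, 0, 0], 0], [1, [1.5, 0, 0], 0], [1, [1.5, 0, 0], 0], [1, [0, 0, 0], 0], [1, [0, 0, 0], 0]]}}

```text
time: 8.08
tool_pos: [556.0, -128.5, 32.8]
tcp_rot: [-180.0, -0.0, 5.0]
ft_force: [0.5, 0.4, -0.3]
finger_gap: 85.6
grip_force: 0.0
```

```bash
cat > look.py <<'E'
from h import *
import sys
s=snapshot("side")
for q in ["heel_left","heel_right","offcut"]:
    r=pinpoint(q,s)
    print(q,[(np.round(w(d["xyz"],s)),round(d["p"],2)) for d in r[:2]])
cv2.imwrite(f"pics/{sys.argv[1]}.png",cv2.resize(s["color"][160:320,160:360,::-1],None,fx=4,fy=3.75,interpolation=cv2.INTER_CUBIC)[:600])
st=sense();print(st["time"],st["tool_pos"],st["ft_force"])
E
python3 look.py s4
```

```text
heel_left [(array([599., -66.,  31.]), 0.9), (array([ 502., -319.,   -1.]), 0.51)]
heel_right [(array([ 606., -197.,   28.]), 0.8)]
offcut [(array([ 605., -140.,   27.]), 0.83)]
8.2833 [ 555.83500451 -128.57038529   32.79556122] [ 0.72478426 -0.25176707 -0.02608224]
```

View pics/s4.png

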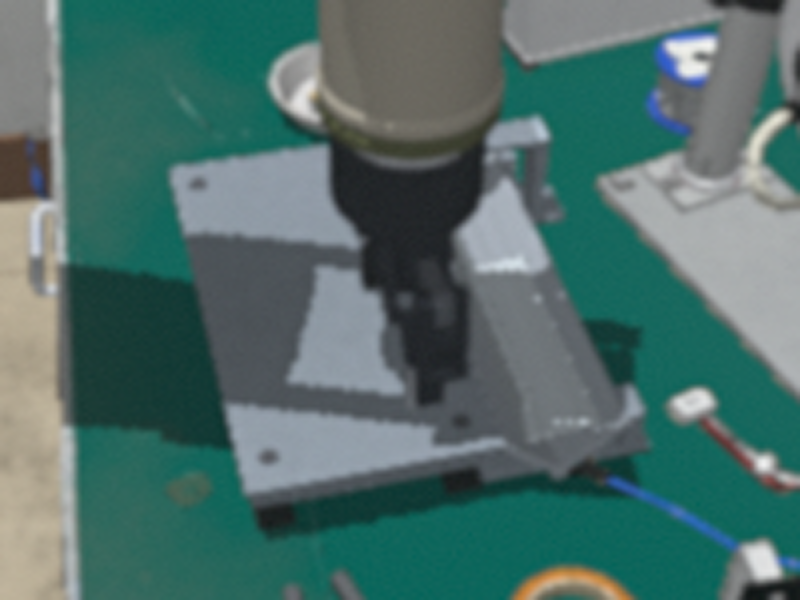

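The offcut has tipped 45° and hangs part-way down the near face (near-end corner at about (560,440), heel z about 30). I'll lift, move over the corner, and press it diagonally down with the two fingertips.

>>> {"fn": "play_rows", "kwargs": {"increments": [[1, [-3, 0, 0], 0], [1, [0, 0, -20], 0], [1, [0, 0, -20], 0], [1, [20, 2, 0], 0], [1, [20, 2, 0], 0], [1, [15, 1, 0], 0], [1, [0, 0, 12], 0], [1, [0, 0, 10], 0], [1, [0, 0, 5], 0], [1, [0, 0, 2], 0], [1, [0, 0, 0], 0]]}}

```text
time: 9.2
tool_pos: [606.1, -128.6, 41.7]
tcp_rot: [-179.9, 0.2, 5.0]
ft_force: [1.1, -0.0, -0.7]
finger_gap: 85.4
grip_force: 0.0
```

>>> {"fn": "play_rows", "kwargs": {"increments": [[1, [1, 0, 1], 0], [1, [1, 0, 1], 0], [1, [1, 0, 1], 0], [1, [1, 0, 1], 0], [1, [1, 0, 1], 0], [1, [1, 0, 1], 0], [1, [0, 0, 0], 0]]}}

```text
time: 9.78
tool_pos: [614.2, -128.5, 37.6]
tcp_rot: [-180.0, 0.0, 5.0]
ft_force: [-0.6, -0.2, -0.3]
finger_gap: 85.3
grip_force: 0.0
```

>>> {"fn": "play_rows", "kwargs": {"increments": [[1, [1, 0, 1], 0], [1, [1, 0, 1], 0], [1, [1, 0, 1], 0], [1, [1, 0, 1], 0], [1, [1, 0, 1], 0], [1, [1, 0, 1], 0], [1, [0, 0, 0], 0]]}}

```text
time: 10.37
tool_pos: [620.1, -127.9, 31.5]
tcp_rot: [-180.0, 0.0, 5.0]
ft_force: [0.4, 0.0, 0.1]
finger_gap: 85.7
grip_force: 0.0
```

>>> {"fn": "play_rows", "kwargs": {"increments": [[1, [1, 0, 1], 0], [1, [1, 0, 1], 0], [1, [1, 0, 1], 0], [1, [0.4, 0, 1], 0], [1, [0, 0, 1], 0], [1, [0, 0, 1], 0], [1, [0, 0, 0], 0]]}}

```text
time: 10.95
tool_pos: [623.3, -127.6, 25.5]
tcp_rot: [-180.0, 0.0, 5.0]
ft_force: [-0.9, -0.4, 0.9]
finger_gap: 85.4
grip_force: 0.0
```

>>> {"fn": "play_rows", "kwargs": {"increments": [[1, [0, 0, 1], 0], [1, [0, 0, 1], 0], [1, [0, 0, 1], 0], [1, [0, 0, 1], 0], [1, [0, 0, 1], 0], [1, [0, 0, 0], 0]]}}

```text
time: 11.45
tool_pos: [623.3, -127.6, 20.5]
tcp_rot: [-180.0, 0.0, 5.0]
ft_force: [0.4, -0.3, 0.3]
finger_gap: 85.1
grip_force: 0.0
```

```bash
python3 look.py s5
```

```text
heel_left [(array([616., -66.,  14.]), 0.66)]
heel_right [(array([ 626., -198.,   10.]), 0.87)]
offcut [(array([ 622., -135.,   11.]), 0.56)]
11.65 [ 623.5097716  -127.69436518   20.83838914] [0.37025319 0.55692717 0.05477303]
```

View pics/s5.png

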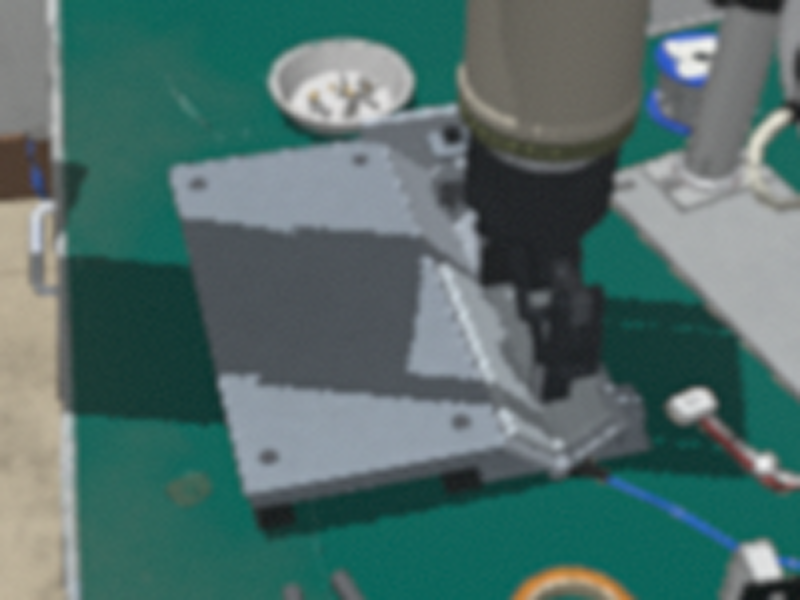

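The offcut is now down in the V with its legs along the faces (end profile at about (500-630, 390-465)). I'll press lightly to confirm it is seated.

>>> {"fn": "play_rows", "kwargs": {"increments": [[1, [0, 0, 1], 0], [1, [0, 0, 1], 0], [1, [0, 0, 1], 0], [1, [0, 0, 0.5], 0], [1, [0, 0, 0], 0]]}}

```text
time: 12.07
tool_pos: [623.3, -127.6, 17.0]
tcp_rot: [-180.0, 0.0, 5.0]
ft_force: [0.1, -0.4, 0.4]
finger_gap: 85.4
grip_force: 0.0
```

>>> {"fn": "play_rows", "kwargs": {"increments": [[1, [0, 0, 0.5], 0], [1, [0, 0, 0.5], 0], [1, [0, 0, 0.5], 0], [1, [0, 0, 0], 0]]}}

```text
time: 12.4
tool_pos: [623.6, -127.7, 16.7]
tcp_rot: [180.0, -0.0, 5.0]
ft_force: [-4.7, 2.1, 8.1]
finger_gap: 85.4
grip_force: 4.0
```

It is seated: contact came at the expected height with about 9 N. Next I'll lift, close the fingers, and go behind the -y end.

>>> {"fn": "play_rows", "kwargs": {"increments": [[1, [0, 0, -30], 0], [1, [0, 0, -30], 0], [-1, [0, 24, -5], 0], [-1, [0, 24, 0], 0], [-1, [0, 24, 0], 0], [-1, [0, 24, 0], 0], [-1, [0, 0, 0], 0], [-1, [0, 0, 0], 0], [-1, [0, 0, 15], 0], [-1, [0, 0, 15], 0], [-1, [0, 0, 10], 0], [-1, [0, 0, 0], 0]]}}

```text
time: 13.4
tool_pos: [628.8, -221.0, 35.6]
tcp_rot: [-179.8, 0.4, 5.0]
ft_force: [-0.6, 0.7, -0.6]
finger_gap: 0.1
grip_force: 0.0
```

Run:
```python
from h import *
for n in ["side","wrist"]:
  s=snapshot(n)
  for q in ["heel_left","heel_right","v_bottom","tape_amber"]:
    r=pinpoint(q,s)
    print(q,[(np.round(w(d["xyz"],s)),round(d["p"],2)) for d in r[:2]])
  if n=="side": cv2.imwrite("pics/s6.png",cv2.resize(s["color"][180:300,240:360,::-1],None,fx=5,fy=5,interpolation=cv2.INTER_CUBIC))
st=sense();print(st["time"],st["tool_pos"],st["ft_force"],st["finger_gap"])
```

```text
heel_left [(array([ 626., -194.,    9.]), 0.65), (array([608.,  49.,  10.]), 0.22)]
heel_right [(array([ 626., -194.,   10.]), 0.97)]
v_bottom [(array([618., -80.,  15.]), 0.84)]
tape_amber [(array([ 612., -303.,    4.]), 0.56)]
heel_left []
heel_right [(array([ 625., -199.,    9.]), 0.75)]
v_bottom []
tape_amber []
13.9 [ 632.17301442 -223.49457858   41.43129574] [ 0.51279355 -0.32652216 -1.0904965 ] -0.011683990798809598
```

View pics/s6.png

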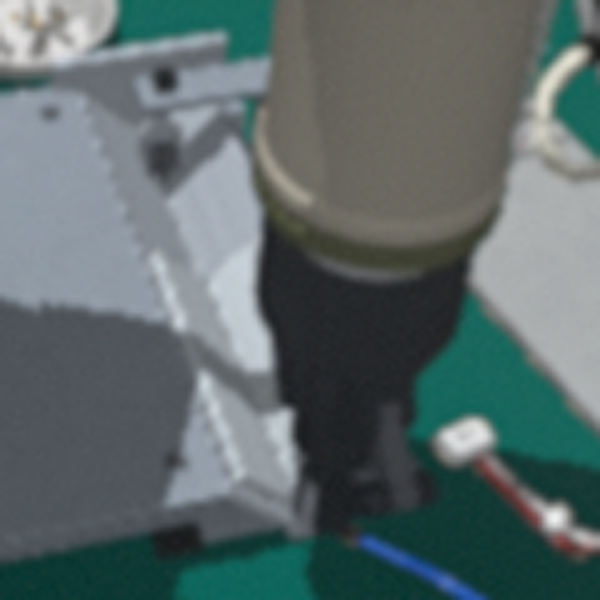

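The closed gripper stands just beyond the V's open end, and the offcut is nested (near end at about (290,510)). I'll lower to z 25.5 and push along the V.

>>> {"fn": "play_rows", "kwargs": {"increments": [[-1, [0, 0, 8], 0], [-1, [0, 0, 5], 0], [-1, [0, 0, 2.5], 0], [-1, [0, 0, 0], 0]]}}

```text
time: 14.23
tool_pos: [630.7, -222.9, 23.5]
tcp_rot: [-179.9, 0.1, 5.0]
ft_force: [-1.5, -0.2, 0.1]
finger_gap: 0.1
grip_force: 0.0
```

>>> {"fn": "play_rows", "kwargs": {"increments": [[-1, [0, -3, 0], 0], [-1, [0, -3, 0], 0], [-1, [0, -3, 0], 0], [-1, [0, -3, 0], 0], [-1, [0, -3, 0], 0], [-1, [0, -3, 0], 0], [-1, [0, -3, 0], 0], [-1, [0, -3, 0], 0], [-1, [0, 0, 0], 0]]}}

```text
time: 14.98
tool_pos: [629.9, -198.9, 25.5]
tcp_rot: [180.0, -0.0, 5.0]
ft_force: [0.4, 1.7, -0.3]
finger_gap: 0.1
grip_force: 0.0
```

>>> {"fn": "play_rows", "kwargs": {"increments": [[-1, [0, -3, 0], 0], [-1, [0, -3, 0], 0], [-1, [0, -3, 0], 0], [-1, [0, -3, 0], 0], [-1, [0, -3, 0], 0], [-1, [0, -3, 0], 0], [-1, [0, -3, 0], 0], [-1, [0, -3, 0], 0], [-1, [0, -2, 0], 0], [-1, [0, 0, 0], 0]]}}

```text
time: 15.82
tool_pos: [627.3, -172.9, 25.3]
tcp_rot: [-180.0, 0.0, 5.0]
ft_force: [0.4, -1.2, 0.6]
finger_gap: 0.2
grip_force: 0.0
```

```bash
python3 look.py s7
```

```text
heel_left [(array([614., -33.,  13.]), 0.97), (array([581., -80.,  47.]), 0.73)]
heel_right [(array([ 621., -164.,    9.]), 0.59)]
offcut [(array([ 620., -104.,   12.]), 0.61)]
16.0167 [ 627.07405629 -173.30267207   24.96503466] [ 0.10677992 -0.37371508  0.34615204]
```

View pics/s7.png

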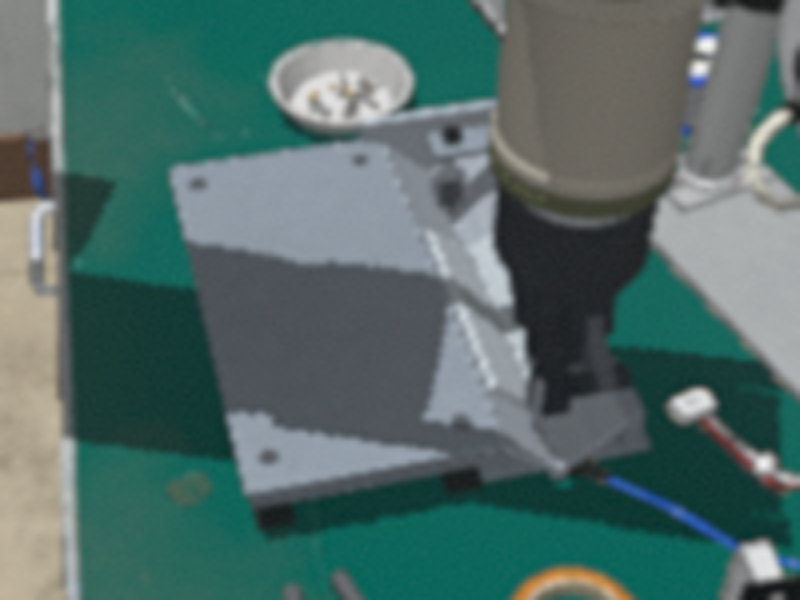

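The offcut is sliding along nested (heel_left now near y = -33, fingertip at about (555,405)). I'll continue to the roller, then slow down.

>>> {"fn": "play_rows", "kwargs": {"increments": [[-1, [0, -3, 0], 0], [-1, [0, -3, 0], 0], [-1, [0, -3, 0], 0], [-1, [0, -3, 0], 0], [-1, [0, -3, 0], 0], [-1, [0, -3, 0], 0], [-1, [0, -3, 0], 0], [-1, [0, -2, 0], 0], [-1, [0, -2, 0], 0], [-1, [0, 0, 0], 0]]}}

```text
time: 16.85
tool_pos: [625.3, -148.1, 25.3]
tcp_rot: [-180.0, -0.0, 5.0]
ft_force: [-0.6, 0.8, 0.1]
finger_gap: 0.2
grip_force: 0.0
```

>>> {"fn": "play_rows", "kwargs": {"increments": [[-1, [0, -1, 0], 0], [-1, [0, -1, 0], 0], [-1, [0, -1, 0], 0], [-1, [0, -1, 0], 0], [-1, [0, -1, 0], 0], [-1, [0, -1, 0], 0], [-1, [0, -1, 0], 0], [-1, [0, -1, 0], 0]]}}

```text
time: 17.52
tool_pos: [624.7, -140.6, 25.4]
tcp_rot: [180.0, -0.0, 5.0]
ft_force: [1.3, -0.5, 0.1]
finger_gap: -0.1
grip_force: 0.6
```

>>> {"fn": "play_rows", "kwargs": {"increments": [[-1, [0, -1, 0], 0], [-1, [0, -1, 0], 0], [-1, [0, -1, 0], 0], [-1, [0, -1, 0], 0], [-1, [0, -1, 0], 0], [-1, [0, -1, 0], 0], [-1, [0, -1, 0], 0], [-1, [0, -1, 0], 0]]}}

```text
time: 18.18
tool_pos: [624.1, -133.9, 25.6]
tcp_rot: [179.9, -0.0, 5.0]
ft_force: [1.9, -7.9, -0.2]
finger_gap: 0.1
grip_force: 3.8
```

The roller is engaging at about 8 N, as expected. I'll keep pushing.

>>> {"fn": "play_rows", "kwargs": {"increments": [[-1, [0, -1, 0], 0], [-1, [0, -1, 0], 0], [-1, [0, -1, 0], 0], [-1, [0, -1, 0], 0], [-1, [0, -1, 0], 0], [-1, [0, -1, 0], 0], [-1, [0, -1, 0], 0], [-1, [0, -1, 0], 0]]}}

```text
time: 18.85
tool_pos: [623.4, -125.8, 25.6]
tcp_rot: [179.9, -0.0, 4.9]
ft_force: [0.7, -5.7, -0.4]
finger_gap: -0.1
grip_force: 3.2
```

>>> {"fn": "play_rows", "kwargs": {"increments": [[-1, [0, -1, 0], 0], [-1, [0, -1, 0], 0], [-1, [0, -1, 0], 0], [-1, [0, -1, 0], 0], [-1, [0, -1, 0], 0], [-1, [0, -1, 0], 0], [-1, [0, -1, 0], 0], [-1, [0, -1, 0], 0], [-1, [0, -1, 0], 0], [-1, [0, -1, 0], 0], [-1, [0, -1, 0], 0], [-1, [0, -1, 0], 0]]}}

```text
time: 19.85
tool_pos: [622.5, -113.8, 25.6]
tcp_rot: [179.9, -0.0, 5.0]
ft_force: [2.4, -6.2, -0.4]
finger_gap: 0.1
grip_force: 3.1
```

```bash
python3 look.py s8
```

```text
heel_left []
heel_right []
offcut [(array([617., -44.,  11.]), 0.81)]
20.05 [ 622.48478682 -113.56383951   25.55757257] [ 3.18241206 -4.37224611 -0.66233442]
```

>>> {"fn": "play_rows", "kwargs": {"increments": [[-1, [0, -1, 0], 0], [-1, [0, -1, 0], 0], [-1, [0, -1, 0], 0], [-1, [0, -1, 0], 0], [-1, [0, -1, 0], 0], [-1, [0, -1, 0], 0], [-1, [0, -1, 0], 0], [-1, [0, -1, 0], 0], [-1, [0, -1, 0], 0], [-1, [0, -1, 0], 0], [-1, [0, -1, 0], 0], [-1, [0, -1, 0], 0]]}}

```text
time: 21.05
tool_pos: [621.6, -101.8, 25.7]
tcp_rot: [179.9, -0.1, 5.0]
ft_force: [1.7, -5.3, -0.5]
finger_gap: 0.3
grip_force: 3.1
```

>>> {"fn": "play_rows", "kwargs": {"increments": [[-1, [0, -1, 0], 0], [-1, [0, -1, 0], 0], [-1, [0, -0.5, 0], 0], [-1, [0, -0.5, 0], 0], [-1, [0, -0.5, 0], 0], [-1, [0, -0.5, 0], 0]]}}

```text
time: 21.55
tool_pos: [621.3, -97.8, 25.7]
tcp_rot: [179.9, -0.1, 5.0]
ft_force: [2.7, -6.4, -0.9]
finger_gap: 0.3
grip_force: 3.0
```

>>> {"fn": "play_rows", "kwargs": {"increments": [[-1, [0, -0.5, 0], 0], [-1, [0, -0.5, 0], 0], [-1, [0, -0.5, 0], 0], [-1, [0, -0.5, 0], 0]]}}

```text
time: 21.88
tool_pos: [621.2, -95.8, 25.7]
tcp_rot: [179.9, -0.1, 5.0]
ft_force: [3.1, -6.1, -1.9]
finger_gap: 0.0
grip_force: 3.0
```

>>> {"fn": "play_rows", "kwargs": {"increments": [[-1, [0, -0.5, 0], 0], [-1, [0, -0.5, 0], 0], [-1, [0, -0.5, 0], 0], [-1, [0, -0.5, 0], 0]]}}

```text
time: 22.22
tool_pos: [621.0, -93.8, 25.7]
tcp_rot: [179.9, -0.1, 5.0]
ft_force: [2.1, -5.2, -0.4]
finger_gap: -0.6
grip_force: 3.0
```

>>> {"fn": "play_rows", "kwargs": {"increments": [[-1, [0, -0.5, 0], 0], [-1, [0, -0.5, 0], 0], [-1, [0, -0.5, 0], 0]]}}

```text
time: 22.47
tool_pos: [620.9, -92.3, 25.7]
tcp_rot: [179.9, -0.1, 5.0]
ft_force: [2.3, -5.1, -0.6]
finger_gap: -0.2
grip_force: 3.0
```

>>> {"fn": "play_rows", "kwargs": {"increments": [[-1, [0, -0.5, 0], 0], [-1, [0, -0.5, 0], 0]]}}

```text
time: 22.63
tool_pos: [620.8, -91.3, 25.7]
tcp_rot: [179.9, -0.1, 5.0]
ft_force: [3.4, -6.5, -1.2]
finger_gap: -0.1
grip_force: 3.0
```

>>> {"fn": "play_rows", "kwargs": {"increments": [[-1, [0, -0.5, 0], 0], [-1, [0, -0.5, 0], 0]]}}

```text
time: 22.8
tool_pos: [620.7, -90.3, 25.7]
tcp_rot: [179.9, -0.1, 4.9]
ft_force: [2.6, -5.7, -0.6]
finger_gap: -0.2
grip_force: 3.0
```

>>> {"fn": "play_rows", "kwargs": {"increments": [[-1, [0, -0.5, 0], 0], [-1, [0, -0.5, 0], 0]]}}

```text
time: 22.97
tool_pos: [620.7, -89.3, 25.7]
tcp_rot: [179.9, -0.1, 5.0]
ft_force: [3.2, -5.3, -0.6]
finger_gap: 0.0
grip_force: 3.0
```

>>> {"fn": "play_rows", "kwargs": {"increments": [[-1, [0, -0.5, 0], 0], [-1, [0, -0.5, 0], 0]]}}

```text
time: 23.13
tool_pos: [620.6, -88.3, 25.7]
tcp_rot: [179.9, -0.1, 5.0]
ft_force: [2.8, -5.0, -0.7]
finger_gap: -0.3
grip_force: 3.0
```

>>> {"fn": "play_rows", "kwargs": {"increments": [[-1, [0, -0.5, 0], 0], [-1, [0, -0.5, 0], 0]]}}

```text
time: 23.3
tool_pos: [620.5, -87.8, 25.7]
tcp_rot: [179.9, -0.1, 4.9]
ft_force: [4.1, -8.4, -1.2]
finger_gap: 0.5
grip_force: 4.8
```

>>> {"fn": "play_rows", "kwargs": {"increments": [[-1, [0, -0.5, 0], 0], [-1, [0, -0.5, 0], 0]]}}

```text
time: 23.47
tool_pos: [620.6, -87.6, 25.7]
tcp_rot: [179.8, -0.1, 4.9]
ft_force: [3.9, -12.7, -2.8]
finger_gap: -0.2
grip_force: 6.4
```

>>> {"fn": "play_rows", "kwargs": {"increments": [[-1, [0, -0.5, 0], 0], [-1, [0, -0.5, 0], 0]]}}

```text
time: 23.63
tool_pos: [620.6, -87.4, 25.8]
tcp_rot: [179.7, -0.1, 4.9]
ft_force: [5.2, -16.1, -3.1]
finger_gap: -0.0
grip_force: 8.0
```

Run:
```python
from h import *
for n in ["side","scene"]:
  s=snapshot(n)
  for q in ["heel_left","heel_right","v_bottom","stop_face","roller_centre","offcut"]:
    r=pinpoint(q,s)
    print(q,[(np.round(w(d["xyz"],s)),round(d["p"],2)) for d in r[:2]])
st=sense();print(st["time"],st["tool_pos"],st["ft_force"])
```

```text
heel_left [(array([607.,  49.,  16.]), 0.85), (array([580., -81.,  42.]), 0.46)]
heel_right [(array([617., -81.,   7.]), 0.87)]
v_bottom [(array([617., -81.,  13.]), 0.89), (array([616.,   8.,  32.]), 0.45)]
stop_face [(array([608.,  47.,   7.]), 0.67), (array([579., -78.,  44.]), 0.6)]
roller_centre [(array([613.,   9.,  33.]), 0.48)]
offcut [(array([614., -21.,  11.]), 0.74)]
heel_left [(array([613.,  50.,  14.]), 0.5)]
heel_right [(array([616., -82.,  11.]), 0.63)]
v_bottom [(array([619., -75.,  11.]), 0.65)]
stop_face [(array([611.,  49.,  10.]), 0.9), (array([619., -73.,  -0.]), 0.35)]
roller_centre [(array([611.,   9.,  33.]), 0.6)]
offcut [(array([618., -20.,  12.]), 0.77)]
24.3333 [620.59239517 -87.46018321  25.80529644] [  4.15361709 -13.69300886  -3.15968909]
```

The force climbed to 16 N with almost no travel, so the offcut is against the stop. I'll back off and lift.

>>> {"fn": "play_rows", "kwargs": {"increments": [[-1, [0, 2, 0], 0], [-1, [0, 5, 0], 0], [-1, [0, 10, 0], 0], [-1, [0, 10, -10], 0], [-1, [0, 0, -30], 0], [-1, [0, 0, -35], 0], [-1, [0, 20, -35], 0], [-1, [0, 40, 0], 0], [-1, [0, 40, 0], 0], [-1, [0, 40, 0], 0], [-1, [0, 0, 0], 0], [-1, [0, 0, 0], 0]]}}

```text
time: 25.33
tool_pos: [633.6, -253.8, 135.8]
tcp_rot: [180.0, -0.0, 4.8]
ft_force: [0.8, 0.2, 0.1]
finger_gap: 0.3
grip_force: 0.0
```

```bash
python3 look.py s9
```

```text
heel_left [(array([609.,  52.,  14.]), 0.78)]
heel_right [(array([616., -80.,   9.]), 0.67), (array([606.,  49.,   9.]), 0.38)]
offcut [(array([615., -18.,  14.]), 0.71)]
25.5333 [ 634.18785535 -249.5789872   135.42423746] [ 0.01409713 -1.01116986  0.1563881 ]
```

View pics/s9.png

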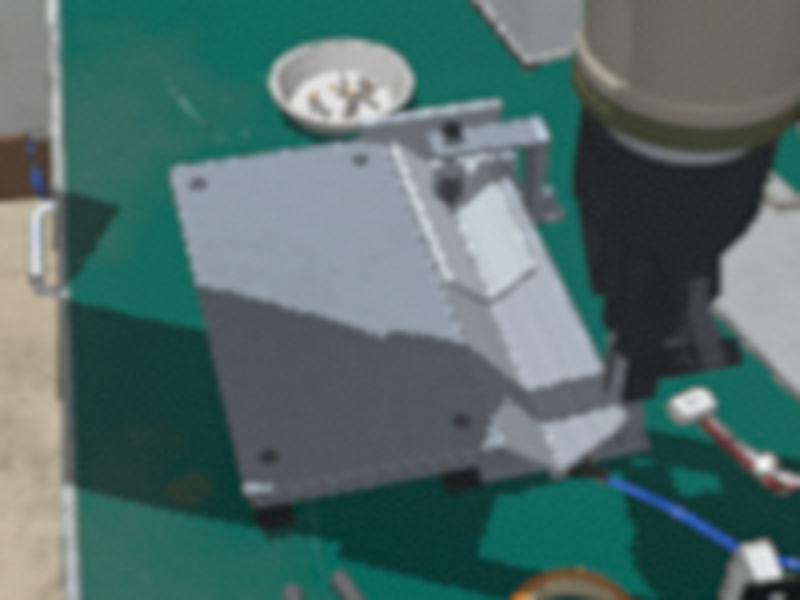

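The offcut lies nested from its near end at about (490,295) up under the roller at (448,185) to the stop, and the robot is clear.

```bash
python3 -c "
from bench import *
print(hand_in())"
```

```text
the job is handed in; nothing more can be done
None
```

The offcut is nested in the V under the spring roller and butted against the end stop (it took about 16 N there without moving further). The arm is clear, the bystanders were not touched, and the job was handed in at about 25.5 s; no verdict came back.

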